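Load the dip coater's bar level

ROBOT

A 6-joint arm with a two-finger parallel gripper is mounted at the origin on the work surface. World frame = base frame: x ahead of the robot, y to its left, z up, the work surface at z = 0. Lengths are in mm, angles in rad, forces in N, time in s.
With the tool pointing down it reaches from about 275 to 825 mm from the base axis. Payload 4.9 kg.
Tool frame: the origin (TCP) lies at the very end of the fingers, on their centre line; the grasp point (between the pads) lies 19 mm behind it; z points along the fingers, y is the line along which they close (so a half turn about z gives the same grasp; the last joint's range is limited). The gripper opens to 85 mm and grips with 20 to 120 N. Pads are 22 mm wide; open, the fingers measure 114 mm over their backs; the gripper's body (76 mm by 85 mm) begins 54 mm behind the grasp point. The pads swing forward as they close: fully open they stand 13 mm farther back than shut.
Start: joints at [-1.238, 0.326, -0.193, 1.052, 0, 1.437], TCP at [247.531, -491.169, 231.281] pointing down, gripper open.
Joint ranges: [-2.65, 2.65], [-0.97, 1.79], [-1.3, 1.35], [-1.93, 2.1], [-1.47, 1.37], [-3.14, 3.14]. Speed limits (rad/s): [2.57, 2.57, 3.14, 3.14, 3.14, 3.14].

INTERFACE

Orientations are given as [roll, pitch, yaw] about the fixed x, y, z axes, in that order (R = Rz(yaw) Ry(pitch) Rx(roll)).
In Python, from bench import bot, solve_ik, imaging gives the robot as it stands. Calls block until the motion is done:
- bot.move_ptp(position, orientation): joint-space move of the TCP to a pose.
- bot.movel(position, rot=None, max_speed=150, threshold=None): straight line of the TCP; rot=None keeps the orientation; max_speed is the mean speed in mm/s. With threshold (N) it stops when the force on the tool has changed by that much, and returns True; else False.
- bot.move_j(angles): joint-space move.
- bot.grip(opening, effort=None): opening from 0.0 (shut) to 1.0 (fully open); effort is the grip in N (None keeps the last); returns when the fingers have stopped.
- bot.dwell(seconds).
- solve_ik(position, orientation): joint angles nearest the present ones, or None.
- bot.get_state(): the state.
- imaging.capture(name): name is "side" or "top" or "wrist"; returns the picture (420x560x3 uint8, blue, green, red); there is no depth.
- imaging.camera_model(name): a dict with "K" (3x3 intrinsics, pixels), "position" and "rotation" of the camera in the world. Camera axes: x right, y up, looking along -z (the intrinsics and any distortion apply to the point x, -y, -z); pixel columns grow to the right and rows downward; lengths in mm; the calibration is good to about 2 mm. The wrist camera is an equidistant fisheye: a pixel r from the principal point sees the ray r / f radians off the axis. A picture is of the moment at which its call begins: read the wrist's pose just before it. camera_model takes no time and is no camera call; for the wrist camera it gives the pose at the moment of the call.
A pose or a line that the arm cannot do raises bot.IKError and nothing moves.
- bot.sign_off(): hands the job in; it is judged then, once.
The state is a dict: "t": time; "qpos": joint angles; "joint_velocities": joint speeds; "effort": joint torques, N m; "tcp_pos": TCP position; "orientation": TCP orientation; "contact_force": force on the tool from outside, world axes, zero at the start; "wrist_torque": the same for the moment, N m; "opening": opening from 0.0 (shut) to 1.0 (fully open); "gripper_force": force on a finger pad.
Only numpy, scipy, OpenCV 4.12 (cv2) and the standard library are available. Lean on these libraries where they do the work, as an engineer would, in place of code of your own. Each camera call takes 0.05 s, during which the arm holds its last target. There are 200 camera calls.

TASK

The dip coater's load bar hangs from a pivot and carries a big and a small module already. Take the two middle-sized modules out of the black rack by their tabs and hang them by their hooks on the bar, farther out than those: one on the side that rides high, let go of it, then the other on the opposite side, shifting it along until the loaded bar hangs level to within a degree. Let the bar take each weight gradually so that it never swings or tips far, handle it gently, and leave the big and small modules, the empty frame and everything else where they are.

Things in the scene. Friction and masses are not known exactly. Their poses are not given: they have to be found in the camera images.
- loadbar: Steel load bar of the dip coater, 440 mm long, 12 mm thick, 18 mm deep, hung by a narrow V-shaped bail (feet at y = +-20 mm) from a pivot pin 345 mm above the table. Origin on the pivot; x along the pin, away from the robot; y along the bar to the left; z up. It swings freely: a positive turn about x raises the left (+y) end. 0.9 kg, mass centre 123 mm below the pivot, light damping.
- bar_mid (a point): Middle of the bar's top edge, 120 mm below the pivot; axes turn with the bar. A hung hook's seat lies at x = 0, z = 0 of it. End pins, 12 mm high, stand at y = +-215 mm. A lean of 0.1 rad answers about 0.16 N m of unbalance at the start, 0.21 N m with all hung. Wire on bar has much friction: a loaded hook pushed outwards drags the bar with it; inwards, or eased, it slides.
- stand: Dip coater, fixed: lift column 40 mm square, 430 mm tall, 98 mm beyond the bar at its middle, with a carriage and a 22 mm arm at 345 mm height that carries the pivot pin (pin ends 17 mm on the robot's side of the bar); below the bar an empty steel tank 120 x 470 mm, 55 mm high. Origin on the table below the pivot, axes as the bar's when level.
- module_a: Middle-sized module on a hanger: finned aluminium plate in a steel frame, 76 mm (x) x 10 mm (y) x 70 mm high, origin under its centre, upright in a rack slot. Nominally 180 g, but each from 135 to 234 g. Its hook and tab are told at the seat and tab points.
- module_b: The other middle-sized module, same shape and hanger as module_a, its own weight from 135 to 234 g.
- module_a_tab (a point): Place to grip module_a: 150 mm above its origin, 30 mm above the hook seat (fingertips then just clear the hook wire). On a flat steel tab 10 mm thick (x), 20 mm wide (y), from 125 to 161 mm above the origin, pinched front to back. Axes as the module's.
- module_b_tab (a point): Place to grip module_b, as for module_a.
- module_a_seat (a point): Underside of module_a's hook, 120 mm above its origin: it rests on the bar's top edge. 6 mm wire: the stem rises at x = -14 mm (robot's side), runs over, and the tip comes down 15 mm below the seat at x = +14 mm, so the mouth opens away from the robot. Gap between stem and tip 22 mm; plate top 50 mm below the seat. Goes over the bar from the robot's side, raised, then down.
- module_b_seat (a point): Underside of module_b's hook, as for module_a.
- big: Big module, 104 x 14 x 95 mm on the same kind of hanger, about 300 g, already hanging 50 mm from the bar's middle on one side or the other. Origin at the underside of its hook (the point on the bar's top edge), 145 mm above its lower edge; axes as the bar's.
- small: Small module, 60 x 8 x 48 mm on the same kind of hanger, about 140 g, already hanging 50 mm from the middle on the other side. Origin at the underside of its hook, 98 mm above its lower edge.
- empty_frame: Empty frame on the same hanger as the middle-sized modules (same 76 x 70 mm outline, but open: no plate in it, and its top rail only 4 mm wide, against 10 mm of a module), 60 g, standing in a slot of the rack; stays there. Origin under its centre.
- rack: Black slotted rack, fixed, 100 mm (x) x 190 mm (y), four slots across y 45 mm apart; floor 8 mm, slot ribs 42 mm high; slots 13 mm wide. Origin under its centre. Modules are lifted straight up out of it.
- solvent_bottle: Bystander: white solvent bottle with blue cap, 60 mm across, 150 mm tall.
- screwdriver: Bystander: black-handled screwdriver, 190 mm.
- tape_roll: Bystander: yellow tape roll, 80 mm across, 20 mm high.
- beaker: Bystander: white beaker, 70 mm across, 75 mm tall.
- parts_bin: Bystander: blue open parts bin, 100 x 130 x 50 mm.
- cloth_box: Bystander: cardboard box of wipes, 110 x 200 x 70 mm.
Not all that is in view belongs to the job. Leave any brown look-alike of the big alone. Leave any pink look-alike of the module_b alone.

How it is judged:
By the outcome, as a careful person would: the job done as asked, in the order asked, and still so for the second after the job is handed in, with the robot touching nothing.
It also fails if it takes over 72 s, if anything falls off the work surface, if the arm or the gripper's body presses on something with over 40 N, if the wrist force passes 120 N, or if a joint passes its speed limit or range.

## Working session

There is one attempt and no reset: what is moved stays moved. The work goes in short steps, each a Python script; the robot and the scene stay as the last script left them, time stands still between calls to the robot, and variables do not carry over. Pictures are saved under pics/ and viewed, at most 10 in all, crops included, and the job is handed in when it is done.

```bash
ls; mkdir -p pics; python3 - <<'E'
from bench import bot, imaging
import cv2, numpy as np
for n in ("side","top"):
    im=imaging.capture(n); cv2.imwrite(f"pics/{n}0.png",cv2.resize(im,None,fx=1.42,fy=1.42,interpolation=cv2.INTER_CUBIC)); cv2.imwrite(f"{n}0.png",im)
    m=imaging.camera_model(n); print(n,{k:np.round(v,3).tolist() if not isinstance(v,str) else v for k,v in m.items()})
print(bot.get_state())
E
```

```text
pics
side {'K': [[466.742, 0.0, 280.705], [0.0, 466.742, 209.727], [0.0, 0.0, 1.0]], 'position': [228.871, 927.123, 870.649], 'rotation': [0.99, -0.015, -2.854]}
top {'K': [[433.891, 0.0, 271.679], [0.0, 433.891, 209.112], [0.0, 0.0, 1.0]], 'position': [230.81, -22.191, 1431.524], 'rotation': [0.236, -0.006, -1.582]}
{'t': 0.1, 'qpos': array([-1.23814439e+00,  3.26890420e-01, -1.93503933e-01,  1.05201305e+00,
        2.15010949e-05,  1.43664329e+00]), 'joint_velocities': array([ 3.89282074e-04, -8.28291311e-04,  2.67763588e-03,  2.57638300e-03,
        8.60096849e-04, -1.99362395e-05]), 'effort': array([ 1.29686061e-03, -4.44240439e+01,  2.63038409e+01,  7.88556266e-03,
       -1.08624711e-04,  1.76489650e-06]), 'tcp_pos': array([ 247.38135347, -490.62300959,  230.56129068]), 'orientation': array([-3.13999893e+00, -2.36791054e-04,  4.66804759e-01]), 'contact_force': array([ 0.00537033,  0.57719395, -0.24076547]), 'wrist_torque': array([0.01678624, 0.00011269, 0.00083575]), 'gripper_force': 0.0, 'opening': 1.003559560982397}
```

View pics/side0.png

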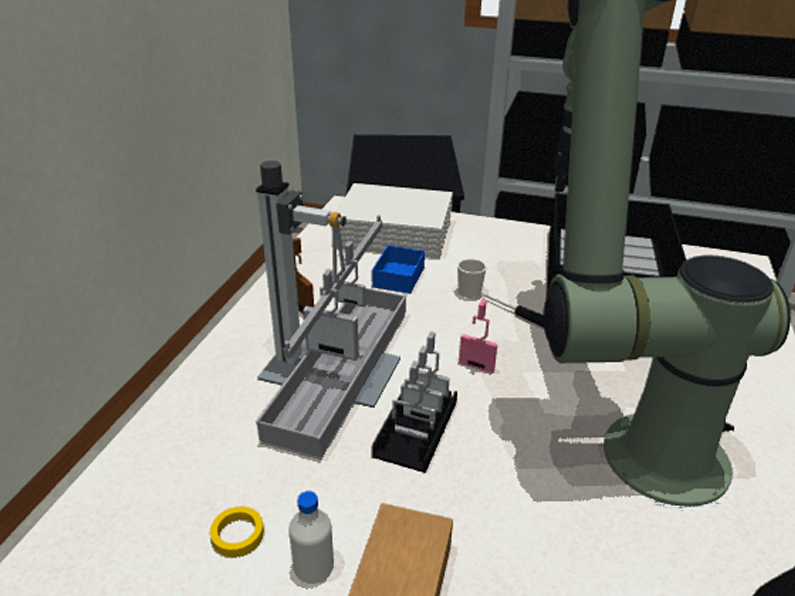

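View pics/top0.png

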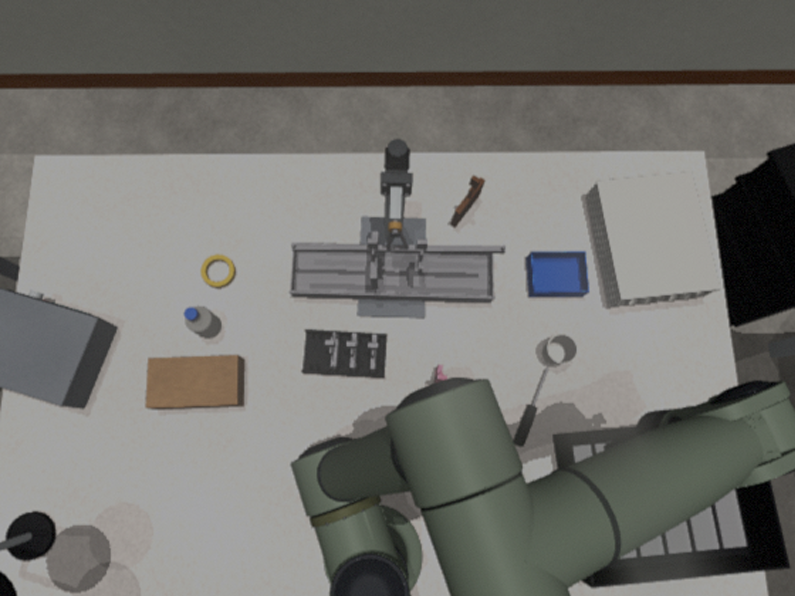

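```bash
cat > h.py <<'E'
from bench import bot, solve_ik, imaging
import cv2, numpy as np
from scipy.spatial.transform import Rotation as R
def cam(n):
    m=imaging.camera_model(n); r=np.array(m["rotation"],float)
    return np.array(m["K"]),np.array(m["position"]),(R.from_euler("xyz",r).as_matrix() if r.size==3 else r)
def proj(n,P):
    K,p,M=cam(n); c=(np.atleast_2d(P)-p)@M; c=c*[1,-1,-1]; q=c@K.T; return q[:,:2]/q[:,2:]
def ray(n,uv):
    K,p,M=cam(n); d=np.linalg.inv(K)@[uv[0],uv[1],1]; return p,M@(d*[1,-1,-1])
def at(n,uv,ax,val):
    p,d=ray(n,uv); return p+d*(val-p[ax])/d[ax]
def tri(*obs):
    A=np.zeros((3,3));b=np.zeros(3)
    for n,uv in obs:
        p,d=ray(n,uv); d=d/np.linalg.norm(d); S=np.eye(3)-np.outer(d,d); A+=S;b+=S@p
    return np.linalg.solve(A,b)
E
python3 - <<'E'
from h import *
t=cv2.imread("top0.png"); s=cv2.imread("side0.png")
f=lambda im,x0,x1,y0,y1,k:cv2.resize(im[y0:y1,x0:x1],None,fx=k,fy=k,interpolation=cv2.INTER_CUBIC)
cv2.imwrite("pics/t1.png",f(t,198,364,152,272,4.8))
a=f(s,255,330,225,335,5);b=f(s,195,280,145,260,5)
o=np.zeros((575,800,3),np.uint8);o[:550,:375]=a;o[:,375:]=b;cv2.imwrite("pics/s1.png",o)
E
```

```text
(no output)
```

View pics/t1.png

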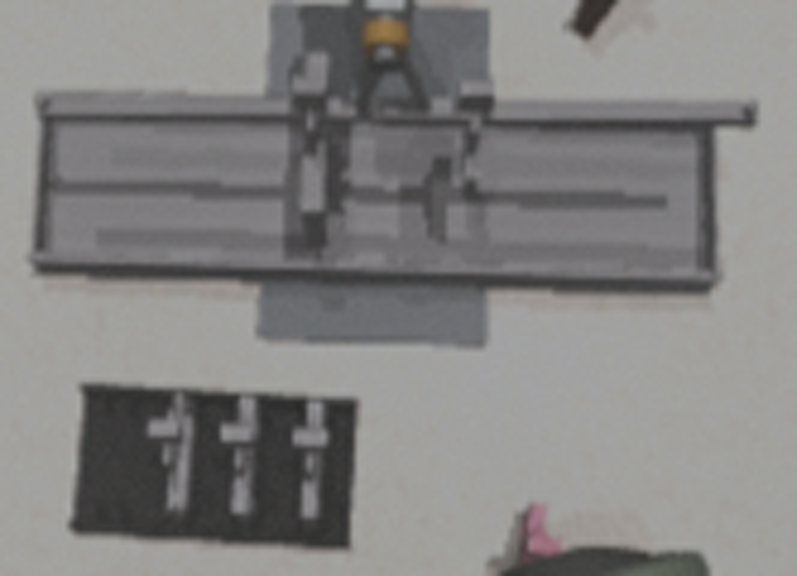

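View pics/s1.png

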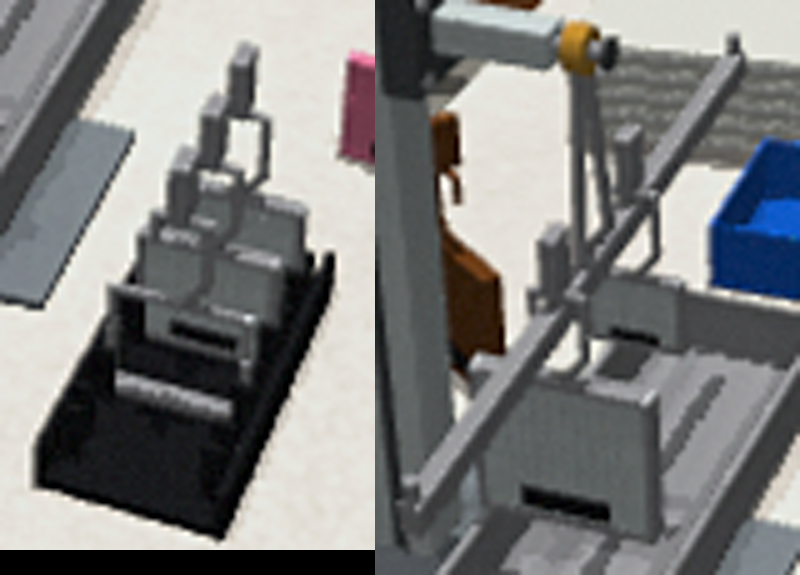

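```bash
cat > m1.py <<'E'
from h import *
T=lambda u,v:("top",(198+u/4.8-.4,152+v/4.8-.4))
SL=lambda u,v:("side",(255+u/5-.4,225+v/5-.4)); SR=lambda u,v:("side",(195+(u-375)/5-.4,145+v/5-.4))
np.set_printoptions(precision=1,suppress=True)
print("tabs tops (expect z 169)")
for a,b in (((165,427),(183,150)),((238,432),(213,98)),((311,436),(246,46))):
    print(tri(T(*a),SL(*b)), at(*T(*a),2,169))
print("bar pin tops L,R"); 
L=tri(T(42,100),SR(410,482));Rr=tri(T(752,105),SR(735,38));print(L,Rr,np.linalg.norm(L-Rr),"lean",np.arctan2(L[2]-Rr[2],L[1]-Rr[1]))
print("pivot pin",tri(T(385,60),SR(606,52)))
print("big tab, small tab",tri(T(313,62),SR(552,232)),tri(T(477,88),SR(629,132)))
print("tank rim z55",[at(*T(*c),2,55) for c in((45,115),(713,122),(714,275),(35,262))])
print("rack z42",[at(*T(*c),2,42) for c in((82,385),(357,400),(349,547),(72,530))])
E
python3 m1.py
```

```text
tabs tops (expect z 169)
[440.5  84.8 173.8] [440.3  85.1 169. ]
[437.3  40.3 173. ] [436.7  40.4 169. ]
[433.   -4.4 174.6] [433.8  -4.3 169. ]
bar pin tops L,R
[634.4 157.7 222.5] [ 617.3 -269.4  249.9] 428.3407296952015 lean -0.06413490951999029
pivot pin [613.3 -48.8 346.4]
big tab, small tab [636.1  -9.3 262.6] [ 622.9 -104.2  270.7]
tank rim z55 [array([678.3, 180. ,  55. ]), array([ 669. , -282.5,   55. ]), array([ 560. , -277.6,   55. ]), array([573.6, 184.3,  55. ])]
rack z42 [array([490.7, 152.3,  42. ]), array([478.5, -33.8,  42. ]), array([379.4, -27.3,  42. ]), array([392.6, 157. ,  42. ])]
```

```bash
cat >> h.py <<'E'
pi=np.pi
def wproj(P):
    m=imaging.camera_model("wrist"); K=np.array(m["K"]); p=np.array(m["position"]); M=R.from_euler("xyz",m["rotation"]).as_matrix()
    c=((np.atleast_2d(P)-p)@M)*[1,-1,-1]; th=np.arctan2(np.hypot(c[:,0],c[:,1]),c[:,2]); ph=np.arctan2(c[:,1],c[:,0])
    return np.c_[K[0,2]+K[0,0]*th*np.cos(ph),K[1,2]+K[1,1]*th*np.sin(ph)]
def wray(uv):
    m=imaging.camera_model("wrist"); K=np.array(m["K"]); p=np.array(m["position"]); M=R.from_euler("xyz",m["rotation"]).as_matrix()
    a=(uv[0]-K[0,2])/K[0,0]; b=(uv[1]-K[1,2])/K[1,1]; th=np.hypot(a,b); s=np.sin(th)/max(th,1e-9)
    return p, M@(np.array([a*s,b*s,np.cos(th)])*[1,-1,-1])
def wat(uv,z):
    p,d=wray(uv); return p+d*(z-p[2])/d[2]
def F(n=5):
    fs=[]
    for _ in range(n): bot.dwell(.04); fs.append(bot.get_state()["contact_force"])
    return np.mean(fs,0)
E
python3 - <<'E'
from h import *
np.set_printoptions(precision=2,suppress=True)
for y in (-.07+pi/2,-.07-pi/2):
    print(y,solve_ik([433.4,-4.4,260],[pi,0,y]),solve_ik([626,-230,270],[pi,0,y+.04]),solve_ik([626,60,270],[pi,0,y+.04]))
best=-.07+pi/2 if abs((solve_ik([433.4,-4.4,260],[pi,0,-.07+pi/2]))[5])<abs((solve_ik([433.4,-4.4,260],[pi,0,-.07-pi/2]))[5]) else -.07-pi/2
bot.move_ptp([433.4,-4.4,265],[pi,0,best]); 
st=bot.get_state();print(best,st["t"],st["tcp_pos"],F())
pts=[[433.4,-4.4,169],[437,40.3,169],[440.4,85,169]]
# bar ends pin tops
pts+=[[634.4,157.7,222.5],[617.3,-269.4,249.9]]
im=imaging.capture("wrist"); q=wproj(pts); print(q); cv2.imwrite("w1.png",im)
for x in q: cv2.drawMarker(im,tuple(int(v) for v in x.round()),(0,0,255),0,8,1)
cv2.imwrite("pics/w1.png",cv2.resize(im,None,fx=1.42,fy=1.42,interpolation=cv2.INTER_CUBIC))
E
```

```text
1.5007963267948965 [-0.18  0.09 -0.42  1.06  0.    1.46] [-0.46  0.54  0.23  1.26  0.    1.14] [-0.02  0.46  0.1   1.22  0.    1.58]
-1.6407963267948966 [-0.18  0.09 -0.42  1.06  0.   -1.68] [-0.46  0.54  0.23  1.26  0.   -2.  ] [-0.02  0.46  0.1   1.22  0.   -1.56]
1.5007963267948965 1.9917 [433.61  -5.07 264.96] [ 0.26 -0.05 -0.05]
[[283.91 211.78]
 [284.49 154.28]
 [284.83  93.54]
 [546.48   3.55]
 [464.98 447.49]]
```

View pics/w1.png

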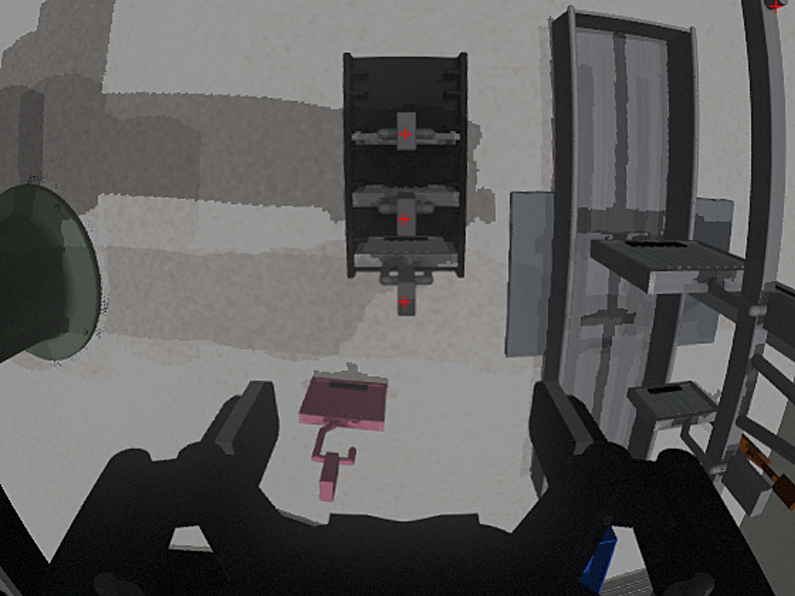

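```bash
python3 - <<'E'
from h import *
np.set_printoptions(precision=3,suppress=True)
rpy=[pi,0,pi/2-.072]
bot.grip(.5)
bot.movel([434,-3,180],rpy)
f0=F(); bot.movel([434,-3,139],max_speed=80)
print("down",f0,F(3),bot.get_state()["tcp_pos"])
bot.grip(0,40); s=bot.get_state(); f=F(3); print("grip",s["opening"],s["gripper_force"],f,s["wrist_torque"])
bot.movel([434,-3,150],max_speed=40); print(F(3))
bot.movel([434,-3,274],max_speed=150); bot.dwell(.3); f=F(10); s=bot.get_state(); print("lift",f,f-f0,s["wrist_torque"],s["opening"],s["t"])
E
```

```text
down [-0.126 -0.055  0.106] [0.195 0.026 0.906] [434.554  -3.093 139.559]
grip 0.10815434917178737 41.83295130729675 [ 0.188 -0.255  1.719] [ 0.008 -0.028 -0.006]
[ 0.009  0.196 -1.676]
lift [ 0.052  0.039 -1.708] [ 0.177  0.094 -1.815] [-0.034  0.01  -0.004] 0.1095259581854345 7.2083
```

```bash
cat >> h.py <<'E'
# bar model: pivot, yaw; point (x,s,h) on bar top frame with lean th
PV=np.array([626.,-48.5,345.]); YAW=-.036
def barpt(x,s,h,th,PV=PV,yaw=YAW):
    return PV+R.from_euler("ZX",[yaw,th]).as_matrix()@np.array([x,s,h-120.])
def draw(im,n,th,off,k,**kw):
    def L(a,b,c):
        q=(proj(n,[barpt(*a,th,**kw),barpt(*b,th,**kw)])-off+.5)*k
        cv2.line(im,*[tuple(int(round(v*8)) for v in r) for r in q],c,1,cv2.LINE_AA,3)
    for x in(-6,6): L((x,-220,0),(x,220,0),(0,0,255))
    L((-6,-220,-18),(-6,220,-18),(0,255,255))
    for s in(-215,215): L((0,s,0),(0,s,12),(0,255,0))
    L((-17,0,120),(0,0,120),(255,0,255))
    for s in (-50,50): L((-6,s,0),(6,s,0),(255,0,0))
E
python3 - <<'E'
from h import *
np.set_printoptions(precision=3,suppress=True)
bot.movel([570,-208,274],[pi,0,pi/2+YAW],max_speed=180); s=bot.get_state(); print(s["t"],s["tcp_pos"],F())
t=imaging.capture("top");sd=imaging.capture("side");cv2.imwrite("t2.png",t);cv2.imwrite("s2.png",sd)
def crop(im,n,x0,x1,y0,y1,k):
    c=cv2.resize(im[y0:y1,x0:x1],None,fx=k,fy=k,interpolation=cv2.INTER_CUBIC); draw(c,n,-.064,np.array([x0,y0]),k); return c
a=crop(t,"top",198,362,150,208,4.8); b=crop(sd,"side",195,280,145,205,5); c=crop(sd,"side",195,268,205,260,5)
o=np.zeros((590,800,3),np.uint8); o[:a.shape[0],:a.shape[1]]=a; o[285:285+b.shape[0],:b.shape[1]]=b; o[285:285+c.shape[0],430:430+c.shape[1]]=c
cv2.imwrite("pics/ov1.png",o)
E
```

```text
8.725 [ 569.657 -207.432  274.049] [-0.2    0.294 -1.702]
```

View pics/ov1.png

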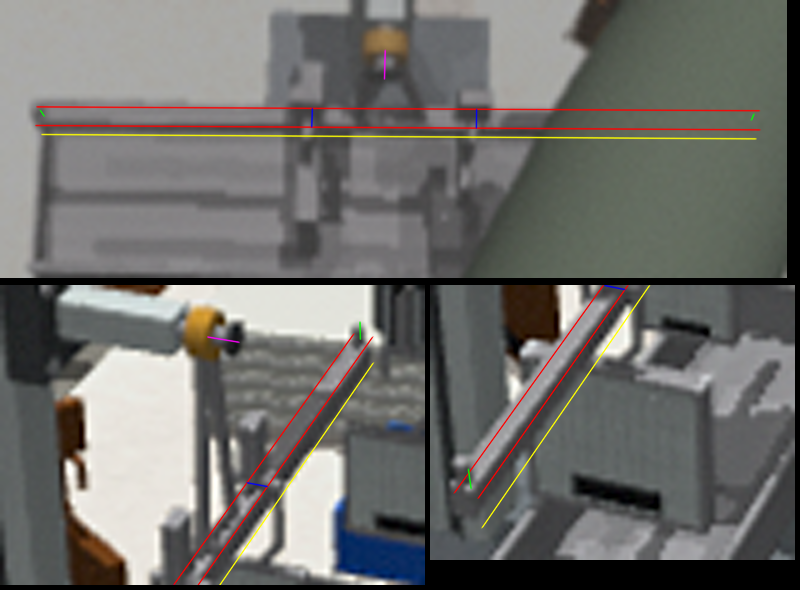

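```bash
python3 - <<'E'
from h import *
from scipy.ndimage import map_coordinates as mc
t=cv2.imread("top0.png");sd=cv2.imread("side0.png")
xs=np.arange(-20,21,2); print("x",*xs)
for n,im,ss in(("side",sd,(-190,-160,-120,-80,100,150,190)),("top",t,(-190,-150,-100,100,150,190))):
    for s in ss:
        v=[]
        for x in xs:
            q=proj(n,[barpt(x,s+d,0,-.064) for d in range(-8,9,2)])
            v.append(int(np.mean(mc(im[:,:,1].astype(float),[q[:,1],q[:,0]],order=1))))
        print(n,s,*v)
o=[cv2.resize(sd[y:y+36,x:x+49],None,fx=8,fy=8,interpolation=cv2.INTER_CUBIC) for x,y in((195,230),(235,145))]
cv2.imwrite("pics/ends.png",np.hstack(o))
E
```

```text
x -20 -18 -16 -14 -12 -10 -8 -6 -4 -2 0 2 4 6 8 10 12 14 16 18 20
side -190 103 101 93 75 60 59 72 103 141 158 157 156 151 135 110 100 101 105 107 109 110
side -160 110 108 97 77 61 57 68 98 138 159 157 154 147 132 115 108 110 112 114 114 113
side -120 106 102 90 69 58 58 67 93 132 156 155 152 148 136 118 106 104 104 103 99 95
side -80 229 225 190 117 60 54 64 91 133 158 155 137 113 88 71 66 67 69 73 84 107
side 100 187 194 182 122 69 57 60 81 124 157 157 154 153 149 132 103 79 77 80 88 87
side 150 97 97 92 78 62 58 59 76 117 151 154 151 154 168 182 171 144 113 90 84 83
side 190 99 111 115 95 66 59 60 73 112 151 156 155 154 146 119 101 103 101 96 82 70
top -190 102 103 101 99 88 78 70 94 114 125 125 127 134 146 156 161 162 162 162 162 162
top -150 115 112 101 86 70 65 69 100 119 127 125 126 129 144 155 161 161 161 161 161 161
top -100 113 108 97 83 69 66 73 102 117 125 123 125 131 145 155 160 161 161 160 160 160
top 100 125 121 116 111 102 86 76 77 101 115 122 122 122 126 142 153 160 160 161 161 160
top 150 125 123 121 116 104 86 75 82 109 120 125 123 125 128 134 144 154 160 161 161 160
top 190 126 125 123 117 105 90 78 88 110 121 125 123 121 121 124 139 153 160 162 162 162
```

View pics/ends.png

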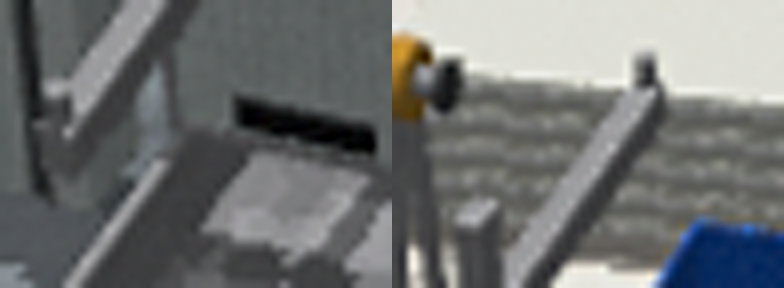

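```bash
sed -i 's/^PV=.*/PV=np.array([626.8,-48.5,345.]); YAW=-.040/' h.py; cat >> h.py <<'E'
RPY=[pi,0,pi/2+YAW]; UP=np.array([0,0,11.])
def seat(s,th,dz=0,dx=0): return barpt(0,s,0,th)+UP+[dx,0,dz]
from scipy.ndimage import map_coordinates as mc
def lean(n="side",im=None,ss=(-190,-175,-130,-115,-100,90,110,130,150,170,190)):
    im=imaging.capture(n) if im is None else im; g=im[:,:,1].astype(float)
    ths=np.arange(-.2,.2,.002); sc=[]
    for th in ths:
        a=proj(n,[barpt(x,s,0,th) for s in ss for x in(-3,0,3)]); b=proj(n,[barpt(x,s,0,th) for s in ss for x in(-9,-11)])
        I=lambda q:mc(g,[q[:,1],q[:,0]],order=1).mean()
        sc.append(I(a)-I(b))
    return ths[int(np.argmax(sc))],max(sc)
E
python3 - <<'E'
from h import *
np.set_printoptions(precision=2,suppress=True)
for n in("side","top"): print(n,lean(n,cv2.imread(n+"0.png")))
s0=-155; th=-.064
bot.movel(seat(s0,th,24,-50),RPY,max_speed=60); print(F(4),bot.get_state()["tcp_pos"],seat(s0,th,24,-50))
hit=bot.movel(seat(s0,th,24),max_speed=80,threshold=3); print("over",hit,F(4))
if hit: raise SystemExit
hit=bot.movel(seat(s0,th,4),max_speed=40,threshold=3); f0=F(5); print("down",hit,f0,bot.get_state()["t"],bot.get_state()["tcp_pos"])
if not hit:
    for dz in(2,0):
        bot.movel(seat(s0,th,dz),max_speed=15); print(dz,F(3))
    for th in np.arange(-.056,.02,.008):
        bot.movel(seat(s0,th),max_speed=15); f=F(3); print(round(th,3),f)
        if f[2]-f0[2]>1.6 or abs(f[:2]).max()>4: break
print(bot.get_state()["t"],lean())
E
```

```text
side (np.float64(-0.05999999999999989), np.float64(93.1677593732839))
top (np.float64(-0.05599999999999988), np.float64(50.62380153621656))
[ 0.   -0.02 -1.65] [ 570.27 -210.76  270.09] [ 570.31 -210.73  270.16]
over False [-0.61 -1.16 -2.06]
down False [-0.36 -0.04 -1.76] 11.25 [ 620.53 -210.8   250.49]
2 [ 0.3  -0.32 -1.36]
0 [-0.33  0.04 -1.35]
-0.056 [-0.4  -0.1  -1.53]
-0.048 [-0.31  0.1  -1.65]
-0.04 [ 0.44 -0.88 -2.48]
-0.032 [-0.33 -0.22 -1.13]
-0.024 [-0.01 -0.11 -1.96]
-0.016 [-0.21  0.02 -1.22]
-0.008 [-0.61 -0.01 -1.82]
0.0 [-0.52 -0.39 -1.28]
0.008 [-0.37  0.44 -1.37]
0.016 [-0.23 -0.25 -0.65]
15.9 (np.float64(0.014000000000000179), np.float64(60.894162517285295))
```

```bash
python3 - <<'E'
from h import *
np.set_printoptions(precision=2,suppress=True)
s0=-155
for th in np.arange(.03,.131,.01):
    bot.movel(seat(s0,th),max_speed=15); bot.dwell(.1); f=F(4); print(round(th,3),f)
    if f[2]>-.15: break
print(bot.get_state()["t"],lean(),lean("top"))
E
```

```text
0.03 [-0.93 -0.23 -0.89]
0.04 [-0.05  0.38 -0.57]
0.05 [-0.26 -0.06 -0.42]
0.06 [-0.16  0.12 -0.2 ]
0.07 [-0.7   0.19 -0.28]
0.08 [-0.53  0.48 -0.37]
0.09 [-0.32  0.39 -0.13]
19.85 (np.float64(0.09000000000000025), np.float64(61.118473582710934)) (np.float64(0.07400000000000023), np.float64(30.86989907934438))
```

```bash
python3 - <<'E'
from h import *
np.set_printoptions(precision=2,suppress=True)
bot.grip(.4); print(lean())
p=bot.get_state()["tcp_pos"]; bot.movel(p+[0,0,45],max_speed=120)
bot.movel([500,-60,265],[pi,0,pi/2-.072],max_speed=250)
L=[lean(im=imaging.capture("side"))[0] for _ in range(1)]
bot.move_ptp([437.5,41.3,225],[pi,0,pi/2-.072]); 
im=imaging.capture("side"); L.append(lean(im=im)); print(L,bot.get_state()["t"],F(5))
w=imaging.capture("wrist"); q=wproj([437.5,41.3,169])[0]; cv2.drawMarker(w,tuple(int(round(v)) for v in q),(0,0,255),0,8,1)
a=cv2.resize(w[100:310,190:390],None,fx=2,fy=2); b=cv2.resize(im[140:265,190:295],None,fx=3.7,fy=3.7,interpolation=cv2.INTER_CUBIC)
o=np.zeros((470,800,3),np.uint8);o[:420,:400]=a;o[:b.shape[0],405:405+b.shape[1]]=b;cv2.imwrite("pics/c3.png",o)
E
```

```text
(np.float64(0.08400000000000024), np.float64(66.86663554963943))
[np.float64(0.09200000000000025), (np.float64(0.09000000000000025), np.float64(87.66322639843901))] 22.4167 [-0.09  0.07 -0.13]
```

View pics/c3.png

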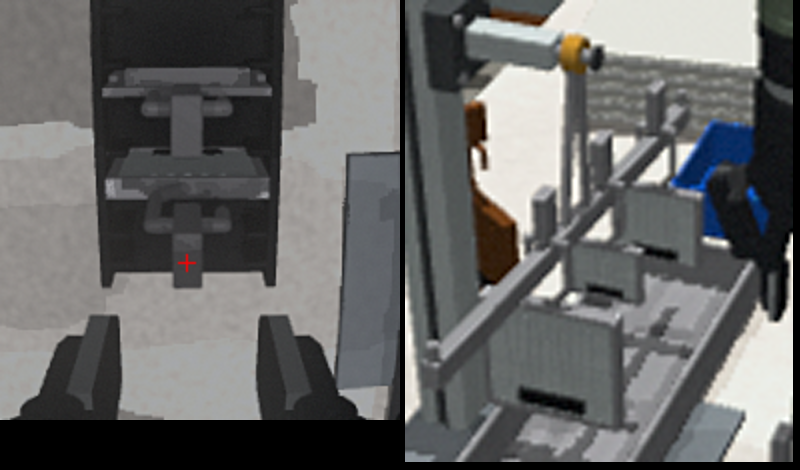

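```bash
python3 - <<'E'
from h import *
np.set_printoptions(precision=3,suppress=True)
r=[pi,0,pi/2-.072]
f0=F(8); bot.movel([437.5,41,139],r,max_speed=80)
bot.grip(0,40); s=bot.get_state(); print(s["opening"],s["gripper_force"])
bot.movel([437.5,41,150],max_speed=40)
bot.movel([437.5,41,285],max_speed=150)
bot.movel([560,45,285],RPY,max_speed=180); bot.dwell(.4); f=F(20); print("weight",f0,f,f-f0,bot.get_state()["t"],bot.get_state()["wrist_torque"])
print(lean())
E
```

```text
0.11473939457747111 41.65275692939758
weight [ 0.357 -0.146  0.089] [ 0.057 -0.135 -1.97 ] [-0.3    0.011 -2.058] 28.1083 [0.019 0.011 0.013]
(np.float64(0.09000000000000025), np.float64(65.40373019573144))
```

```bash
python3 - <<'E'
from h import *
np.set_printoptions(precision=2,suppress=True)
s0=84; th=.09
bot.movel(seat(s0,th,24,-50),RPY,max_speed=100); bot.dwell(.2)
hit=bot.movel(seat(s0,th,24),max_speed=80,threshold=4); print("over",hit,F(4))
if hit: raise SystemExit
hit=bot.movel(seat(s0,th,4),max_speed=40,threshold=4); bot.dwell(.2); f0=F(5); print("down",hit,f0,bot.get_state()["t"],lean())
if hit: raise SystemExit
bot.movel(seat(s0,th,0),max_speed=15); print(F(3))
for th in np.arange(.075,-.001,-.015):
    bot.movel(seat(s0,th),max_speed=12); bot.dwell(.15); f=F(4); print(round(th,3),f)
    if abs(f[:2]).max()>4 or f[2]>.5: break
bot.dwell(.3); print(F(15),bot.get_state()["t"],lean(),lean("top"))
E
```

```text
over False [-0.11 -0.02 -2.12]
down False [-0.11  0.14 -2.48] 30.775 (np.float64(0.09200000000000025), np.float64(57.98325122030924))
[ 0.59  0.01 -2.32]
0.075 [-0.11  0.63 -1.59]
0.06 [-0.04  0.36 -1.16]
0.045 [ 0.12  0.5  -1.55]
0.03 [-0.54  0.12 -1.08]
0.015 [-0.37  0.07 -0.65]
0.0 [ 0.02  0.58 -0.76]
[-0.15  0.44 -0.53] 36.1917 (np.float64(-0.00799999999999984), np.float64(60.78963961673646)) (np.float64(-0.02799999999999986), np.float64(23.532905702151993))
```

```bash
python3 - <<'E'
from h import *
np.set_printoptions(precision=2,suppress=True)
p=bot.get_state()["tcp_pos"]
bot.grip(.4); print([lean()[0] for _ in range(4)])
bot.dwell(.5);print([lean()[0] for _ in range(3)])
bot.movel(p+[0,0,35],max_speed=80); bot.dwell(.5)
im=imaging.capture("side"); t=imaging.capture("top"); print(lean(im=im),lean("top",t),bot.get_state()["t"])
for ss in((-190,-130,-115),(110,130,170)): print(ss,lean(im=im,ss=ss))
a=cv2.resize(im[140:265,190:295],None,fx=4.5,fy=4.5,interpolation=cv2.INTER_CUBIC); cv2.imwrite("pics/c4.png",a)
E
```

```text
[np.float64(1.6653345369377348e-16), np.float64(1.6653345369377348e-16), np.float64(1.6653345369377348e-16), np.float64(1.6653345369377348e-16)]
[np.float64(1.6653345369377348e-16), np.float64(-0.005999999999999839), np.float64(1.6653345369377348e-16)]
(np.float64(1.6653345369377348e-16), np.float64(60.55716985722107)) (np.float64(-0.025999999999999857), np.float64(23.683864890353647)) 38.6917
(-190, -130, -115) (np.float64(0.00400000000000017), np.float64(92.47158157614444))
(110, 130, 170) (np.float64(-0.005999999999999839), np.float64(36.2414759620786))
```

View pics/c4.png

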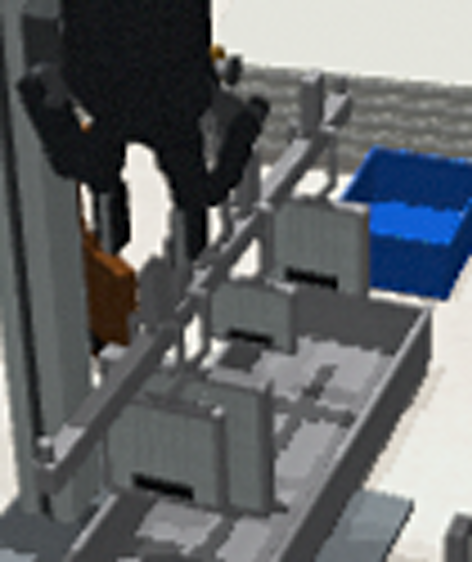

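```bash
python3 - <<'E'
from h import *
np.set_printoptions(precision=2,suppress=True)
p=bot.get_state()["tcp_pos"]
bot.movel(p+[0,0,30],max_speed=100); bot.movel([420,-30,320],max_speed=200); bot.dwell(.3)
A=[lean()[0] for _ in range(6)]; bot.dwell(.5); print(A,lean(),bot.get_state()["t"])
im=imaging.capture("side"); 
for ss in((-200,-190,-130,-115),(-190,-175,-130,-115,100,110,140,170,190),(110,140,170,190)): print(ss,lean(im=im,ss=ss))
k=8; o=[cv2.resize(im[y:y+36,x:x+49],None,fx=8,fy=8,interpolation=cv2.INTER_CUBIC) for x,y in((192,225),(232,148))]
print(proj("side",[barpt(0,215,12,0),barpt(0,-215,12,0),barpt(0,215,12,.0175),barpt(0,-215,12,.0175)]))
cv2.imwrite("pics/ends2.png",np.hstack(o))
E
```

```text
[np.float64(-0.005999999999999839), np.float64(-0.005999999999999839), np.float64(-0.003999999999999837), np.float64(-0.0019999999999998352), np.float64(-0.005999999999999839), np.float64(-0.005999999999999839)] (np.float64(-0.005999999999999839), np.float64(83.57831655055486)) 41.55
(-200, -190, -130, -115) (np.float64(-0.003999999999999837), np.float64(92.0901876704179))
(-190, -175, -130, -115, 100, 110, 140, 170, 190) (np.float64(-0.005999999999999839), np.float64(87.60741477125039))
(110, 140, 170, 190) (np.float64(-0.005999999999999839), np.float64(96.17383613846164))
[[199.45 238.11]
 [265.67 156.93]
 [198.94 237.23]
 [265.45 158.33]]
```

View pics/ends2.png

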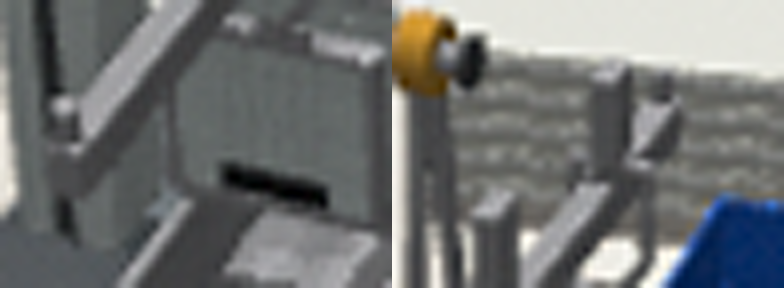

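```bash
python3 -c "
from h import *
print(lean(),F(3)); print(bot.sign_off())"
```

```text
(np.float64(-0.0019999999999998352), np.float64(83.81864959969982)) [0.19649888 0.33459556 0.2027134 ]
the job is handed in; nothing more can be done
None
```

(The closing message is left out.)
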